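# Slide the red-lidded culture dish out of the cluster and home into the colony counter

### The arm

A 6-joint arm with a two-finger parallel gripper is mounted at the origin on the work surface. World frame = base frame: x ahead of the robot, y to its left, z up, the work surface at z = 0. Lengths are in m, angles in rad, forces in N, time in s.
With the tool pointing down it reaches from about 0.35 to 0.775 m from the base axis. Payload 7.3 kg.
Tool frame: the origin (TCP) lies at the very end of the fingers, on their centre line; the grasp point (between the pads) lies 19 mm behind it; z points along the fingers, y is the line along which they close (so a half turn about z gives the same grasp; the last joint's range is limited). The gripper opens to 92 mm and grips with 3 to 60 N. Pads are 19 mm wide; open, the fingers measure 130 mm over their backs; the gripper's body (75 mm by 190 mm) begins 47 mm behind the grasp point.
Start: joints at [1.101, 0.342, 1.524, -0, 1.275, -0.146], TCP at [0.167, 0.498, 0.227] pointing down, gripper open.
Joint ranges: [-2.53, 2.53], [-0.77, 2.02], [0.04, 2.7], [-1, 4.14], [0.28, 2.66], [-3.11, 3.11]. Speed limits (rad/s): [2.57, 2.57, 3.14, 3.14, 3.14, 3.14].

### API

Orientations are given as [roll, pitch, yaw] about the fixed x, y, z axes, in that order (R = Rz(yaw) Ry(pitch) Rx(roll)).
In Python, from cell import robot gives the robot as it stands. The module is installed in compiled form; this text tells all that it offers.
- The arm moves only by the tool arm_command, never from a script. Its argument "moves" is a list of rows, each a list of 3 entries, a list of its own where there are three numbers: the shift along the tool's x, y, z in m, then the turn, a rotation vector about the tool's x, y, z in rad, then the finger opening in m, from 0 to 0.0918. In form: [[[dx, dy, dz], [ax, ay, az], claw], ...]. A call has exactly 5 rows; each row is the pose to reach, as a shift and turn from the pose commanded when the call began, along the tool's axes at that moment; what a row does not reach only later rows make up. A row lasts 1/10 s, in which the tool goes at most 50 mm and 8.59 degrees, less where a joint would pass 70% of its speed; a pose out of reach is approached as far as the arm can. A call with a gripper value outside its range is refused whole. The fingers move at their own pace and stop on an object; "squeeze" is the grip in N (left out, the last holds). Time passes only in rows, so rows that repeat a pose let the fingers close, or fill a call up. It gives the time, the measured TCP pose, the force, the opening and the grip force at its end, in the units of the state.
- robot.observe(): the state, without advancing time (a new reading comes with each control period).
- robot.read_camera(name): name is "side" or "top" or "wrist"; returns the picture (384x512x3 uint8, red, green, blue); there is no depth.
- robot.camera_model(name): a dict with "fx", "fy", "cx", "cy" (pixels), "R" (3x3) and "t" (3): a world point X has camera coordinates R X + t. Camera axes: x right, y down, z forward; pixel columns grow to the right and rows downward; lengths in m; the calibration is good to about 2 mm. A picture is of the moment at which its call begins: read the wrist's pose just before it. camera_model takes no time and is no camera call; for the wrist camera it gives the pose at the moment of the call.
- robot.hand_in(): hands the job in; it is judged then, once.
The state is a dict: "time": time; "qpos": joint angles; "qvel": joint speeds; "joint_efforts": joint torques, N m; "tool_pos": TCP position; "tool_rot": TCP orientation; "contact_force": force on the tool from outside, world axes, zero at the start; "torque": the same for the moment, N m; "opening": finger opening in m; "grip_force": force on a finger pad.
Only numpy, scipy, OpenCV 4.12 (cv2) and the standard library are available. Lean on these libraries where they do the work, as an engineer would, in place of code of your own. Each camera call takes 0.05 s, during which the arm holds its last target. There are 200 camera calls.

### The job

Slide the red-lidded culture dish straight out of the touching cluster without disturbing the other dishes, by pressing lightly on its lid with the fingertips, and then slide it along the bench until it sits fully home in the V-shaped stop of the colony counter, against both arms of the V. Keep it flat on the bench all the way, without lifting, gripping or pressing hard on it, leave everything else alone, and let go of it at the end.

Things in the scene. Friction and masses are not known exactly. Their poses are not given: they have to be found in the camera images.
- dish_red: Culture dish, red lid 60 mm across, straw-coloured base 56 mm, 55 to 105 g, loose. Origin: centre of underside; z up. Its flat lid is stuck on at an unknown height: lid top 15 to 21 mm up, so feel for it. Over 25 N breaks it; a gentle press does not sink the lid. Fingertips grip the lid better than the bench does: pressing 6 to 12 N and moving slowly drags it along; too light a press slips.
- dish_a: Closed round culture dish, pale grey-white lid with a straw-coloured round patch, 60 mm across the lid (the base under it is 56 mm across), 70 g, loose. Origin: centre of its underside; z up. Lid top 16 to 20 mm above the bench. One of the four that must stay where they are.
- dish_b: Closed round culture dish, pale grey-white lid with a straw-coloured round patch, 60 mm across the lid (the base under it is 56 mm across), 70 g, loose. Origin: centre of its underside; z up. Lid top 16 to 20 mm above the bench. One of the four that must stay where they are.
- dish_c: Closed round culture dish, pale grey-white lid with a straw-coloured round patch, 60 mm across the lid (the base under it is 56 mm across), 70 g, loose. Origin: centre of its underside; z up. Lid top 16 to 20 mm above the bench. One of the four that must stay where they are.
- dish_d: Closed round culture dish, pale grey-white lid with a straw-coloured round patch, 60 mm across the lid (the base under it is 56 mm across), 70 g, loose. Origin: centre of its underside; z up. Lid top 16 to 20 mm above the bench. One of the four that must stay where they are.
- corral: Fixed U-shaped frame, bars 12 mm high, no floor, open to its -x (roughly to the robot). Origin: bench under the front row's middle; x into it, y along the row. Dishes stand touching: front row x = 0, y = -60.6, 0, 60.6 mm (the red one in any of these), back row x = 52.6, y = -30.3, 30.3. Side bars at y = -92 and 92 from x = -3 back. The red dish leaves along -x; clear = centres 72 mm apart.
- home (a point): Centre of a seated dish in the V stop, on the bench, on a white disc 58 mm across. The fixed V of two steel arms (14 mm high, 8 thick, 55 long, at right angles) opens to this frame's -x (roughly to the robot); the apex of its inner faces is 42 mm along +x, so a dish slid along +x centres itself and stops. It may be left or right of the corral.
- reader: Fixed colony counter that carries the V stop; same origin and axes as the home point. Its cream housing, 55 mm high (screen 60 mm), 150 mm wide along y, stands behind the V, from x = 65 to 155 mm.
- tube_rack: Fixed white test-tube rack with red-capped tubes, 86 mm high, 130 mm along y; it stands from x = 35 to 105 mm ahead of its origin, on the other side of the corral from the colony counter. Bystander.
- reagent_bottle: Green glass bottle, white cap, 72 mm across, 160 mm high. Loose bystander. Origin: centre of its underside; z up.
- amber_jar: Amber glass jar, black cap, 60 mm across, 85 mm high. Loose bystander. Origin: centre of its underside; z up.
- funnel: Steel funnel standing on its mouth, stem up, 90 mm across, 110 mm high. Loose bystander. Origin: centre of its underside; z up.
- wash_bottle: White plastic bottle, red cap, 60 mm across, 130 mm high. Loose bystander. Origin: centre of its underside; z up.
Things that resemble listed ones, but are neither listed nor needed, are in the scene too. What is shaped like the reader but green or pink is not meant. Of the things shaped like the dish_red, the red one is meant.

How it is judged:
By the outcome, as a careful person would: the job done as asked, in the order asked, and still so for the second after the job is handed in, with the robot touching nothing.
It also fails if it takes over 72 s, if anything falls off the work surface, if the arm or the gripper's body presses on something with over 40 N, if the wrist force passes 120 N, or if a joint passes its speed limit or range.

## Working session

There is one attempt and no reset: what is moved stays moved. The work goes in short steps, Python scripts to look and compute and a tool call to move; the robot and the scene stay as the last step left them, time stands still between calls to the robot, and variables do not carry over. Pictures are saved under pics/ and viewed, at most 10 in all, crops included, and the job is handed in when it is done.

Besides the shell and the picture viewer there is one more tool, called after "Call:" in YAML: its name, and indented under it one key for each argument. arm_command: Moves the arm, as the interface text tells. Its arguments: {"type":"object","properties":{"moves":{"type":"array"},"squeeze":{"type":"number"}},"required":["moves"]}

```bash
mkdir -p pics
python3 - <<'E'
from cell import robot
import cv2,numpy as np
for n in ("top","side"):
    m=robot.camera_model(n); im=robot.read_camera(n)
    cv2.imwrite(f"pics/{n}0.png",im[:,:,::-1]); print(n,{k:np.round(v,4).tolist() for k,v in m.items()})
s=robot.observe();print(s)
E
```

```text
top {'fx': 421.6905, 'fy': 421.6905, 'cx': 257.1199, 'cy': 186.3187, 'R': [[-0.0209, -0.9998, 0.0065], [-0.9793, 0.0192, -0.2013], [0.2011, -0.0105, -0.9795]], 't': [-0.0063, 0.4195, 1.3227]}
side {'fx': 353.2027, 'fy': 353.2027, 'cx': 257.492, 'cy': 189.4049, 'R': [[0.9971, -0.0744, 0.0175], [-0.0264, -0.5493, -0.8352], [0.0717, 0.8323, -0.5497]], 't': [-0.406, 0.0386, 1.1574]}
{'time': 0.1, 'qpos': array([ 1.10100584e+00,  3.42662142e-01,  1.52488867e+00, -4.81285106e-06,
        1.27541488e+00, -1.46005487e-01]), 'qvel': array([-0.00132628, -0.00258573, -0.00118032,  0.00096546,  0.00115849,
       -0.00039163]), 'joint_efforts': array([ 6.85944287e-04, -4.32003093e+01, -2.44695836e+01,  7.18097901e-02,
        5.25646505e-02, -7.50263041e-06]), 'tool_pos': array([0.16685404, 0.49740755, 0.2261212 ]), 'tool_rot': array([-3.14023356e+00, -1.95205594e-04,  2.81780893e+00]), 'contact_force': array([-0.45683311,  0.15432312,  0.36174305]), 'torque': array([ 0.00010197, -0.01888401, -0.02141629]), 'grip_force': 0.0, 'opening': 0.09170707767802924}
```

View pics/top0.png

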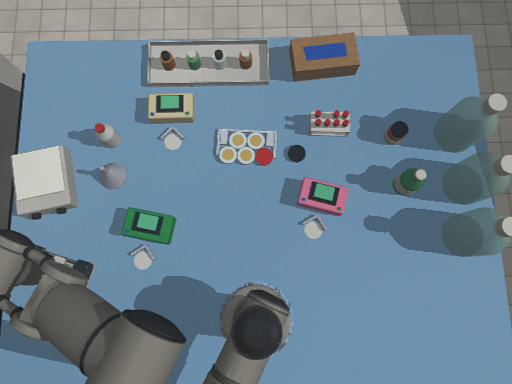

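The top view shows the corral at about (247,145), with the red dish front-right at (264,156). Possible mix-ups:
- **Dishes:** the black disc at (297,153) and the white-lidded dishes at (228,155) and (246,155).
- **Readers:** cream at (171,105) with its home disc at (173,142), green at (148,226) and pink at (324,195).

By the description I choose the red dish and the cream reader, and I'll check both in a close crop.

Run:
```python
import cv2
im=cv2.imread("pics/top0.png")[90:190,145:315]
cv2.imwrite("pics/crop0.png",cv2.resize(im,None,fx=4.7,fy=4.7,interpolation=cv2.INTER_CUBIC))
```

```text
(no output)
```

View pics/crop0.png

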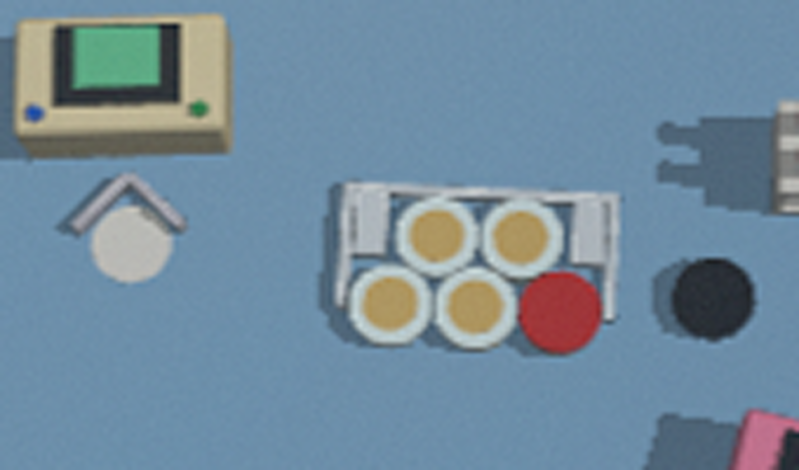

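The crop confirms it. Red is at crop (561,312), the front row whites at (475,307) and (390,305), and the back row at (437,236) and (521,237). The home disc is at (131,244), with the V above it opening toward the robot.

```bash
cat > h.py <<'E'
import numpy as np,cv2
from cell import robot
def back(m,uv,z):
    R=np.array(m["R"]);t=np.array(m["t"]);c=-R.T@t
    d=R.T@np.array([(uv[0]-m["cx"])/m["fx"],(uv[1]-m["cy"])/m["fy"],1])
    return c+d*(z-c[2])/d[2]
E
python3 - <<'E'
from h import *
m=robot.camera_model("top")
P=lambda x,y,z:back(m,(145+(x+.5)/4.7-.5,90+(y+.5)/4.7-.5),z)
for n,a in dict(red=(561,312,.018),m=(475,307,.018),l=(390,305,.018),bl=(437,236,.018),br=(521,237,.018),home=(131,244,0),blk=(713,299,.018),apex=(127,188,.014),Lend=(72,230,.014),Rend=(183,226,.014),cbl=(345,186,.012),cbr=(617,197,.012)).items(): print(n,P(*a).round(4))
E
```

```text
red [ 0.5276 -0.0401  0.018 ]
m [0.5324 0.0211 0.018 ]
l [0.535  0.0816 0.018 ]
bl [0.5858 0.0475 0.018 ]
br [ 0.5839 -0.0127  0.018 ]
home [0.5897 0.2702 0.    ]
blk [ 0.5351 -0.1488  0.018 ]
apex [0.6275 0.2712 0.014 ]
Lend [0.5965 0.31   0.014 ]
Rend [0.598  0.2303 0.014 ]
cbl [0.6268 0.1139 0.012 ]
cbr [ 0.6148 -0.0829  0.012 ]
```

Call:
arm_command:
  moves:
    - [[-0.04, -0.01, 0], [0, 0, -0.08], 0]
    - [[-0.085, -0.02, 0], [0, 0, -0.16], 0]
    - [[-0.13, -0.03, 0], [0, 0, -0.24], 0]
    - [[-0.175, -0.04, 0], [0, 0, -0.324], 0]
    - [[-0.22, -0.047, 0], [0, 0, -0.324], 0]
  squeeze: 20

```text
time: 0.6
tool_pos: [0.3617, 0.3818, 0.2265]
tool_rot: [-3.141, -0.001, -3.139]
contact_force: [-0.2, 1.8, 0.1]
opening: 0.0563
grip_force: 0.0
```

Call:
arm_command:
  moves:
    - [[-0.038, -0.022, 0], [0, 0, 0], 0]
    - [[-0.076, -0.045, 0], [0, 0, 0], 0]
    - [[-0.115, -0.067, 0], [0, 0, 0], 0]
    - [[-0.155, -0.09, 0], [0, 0, 0], 0]
    - [[-0.17, -0.112, 0], [0, 0, 0], 0]

```text
time: 1.1
tool_pos: [0.5335, 0.2693, 0.2257]
tool_rot: [-3.141, 0.0, 3.14]
contact_force: [-0.0, 0.1, 0.1]
opening: 0.0164
grip_force: 0.0
```

Run:
```python
from h import *
m=robot.camera_model("wrist"); im=robot.read_camera("wrist")
cv2.imwrite("pics/w1.png",cv2.resize(im[:,:,::-1],(768,576)))
import pickle;pickle.dump(m,open("w1.pkl","wb"))
s=robot.observe();print(s["tool_pos"],s["tool_rot"],s["opening"]); c=-np.array(m["R"]).T@m["t"];print(c,m["R"])
```

```text
[0.5345201  0.26625588 0.22553542] [-3.13907472e+00  2.78115368e-04  3.13785965e+00] 0.012550456227883821
[0.45221271 0.26939151 0.38367578] [[ 1.74370905e-03  9.99998402e-01  3.95431962e-04]
 [ 9.53970701e-01 -1.78203807e-03  2.99894524e-01]
 [ 2.99894750e-01 -1.45698290e-04 -9.53972284e-01]]
```

View pics/w1.png

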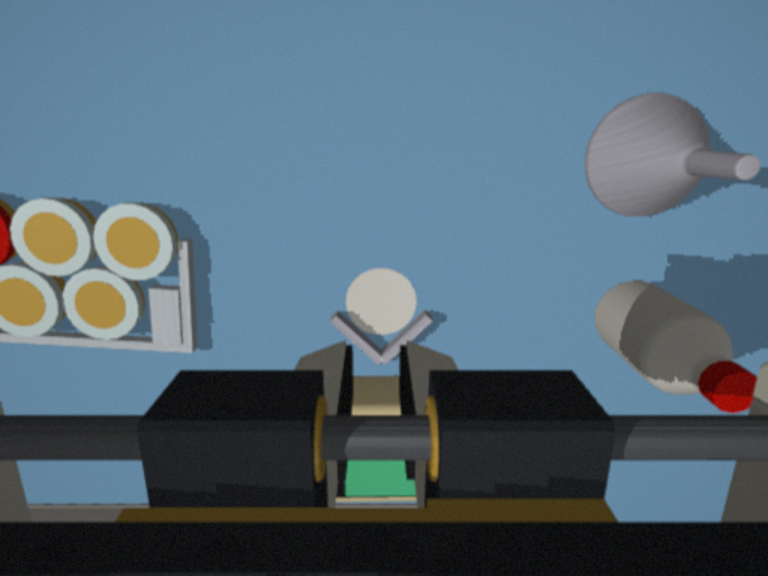

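The wrist view shows the home disc at (381,301), the V's inner apex at about (382,349) and its arm tips at about (334,317) and (430,316). The corral is at left, with dishes at (134,241) and (51,237) and the red one at the left edge.

Run:
```python
from h import *
import pickle;m=pickle.load(open("w1.pkl","rb"))
P=lambda x,y,z:back(m,((x+.5)/1.5-.5,(y+.5)/1.5-.5),z)
for n,a in dict(home=(381,301,0),apex=(382,349,.014),outer=(382,361,.014),L=(334,317,.014),R=(430,316,.014),l=(134,242,.018),mid=(51,237,.018),bl=(102,304,.018),br=(20,300,.018),funnel=(645,160,0)).items(): print(n,P(*a).round(4))
```

```text
home [0.5878 0.2736 0.    ]
apex [0.6245 0.2744 0.014 ]
outer [0.6353 0.2744 0.014 ]
L [0.5963 0.2358 0.014 ]
R [0.5956 0.3127 0.014 ]
l [0.5338 0.0867 0.018 ]
mid [0.5299 0.0248 0.018 ]
bl [0.5835 0.0542 0.018 ]
br [ 0.58   -0.0095  0.018 ]
funnel [0.4753 0.4727 0.    ]
```

Call:
arm_command:
  moves:
    - [[0, -0.045, 0], [0, 0, 0], 0]
    - [[0, -0.09, 0], [0, 0, 0], 0]
    - [[0.003, -0.135, 0], [0, 0, 0], 0]
    - [[0.005, -0.18, 0], [0, 0, 0], 0]
    - [[0.006, -0.225, 0], [0, 0, 0], 0]

```text
time: 1.65
tool_pos: [0.5239, 0.0448, 0.2265]
tool_rot: [3.141, -0.001, -3.141]
contact_force: [0.3, -1.0, 0.5]
opening: 0.0003
grip_force: 0.0
```

Call:
arm_command:
  moves:
    - [[0, -0.035, 0.03], [0, 0, 0], 0]
    - [[0, -0.065, 0.06], [0, 0, 0], 0]
    - [[0, -0.081, 0.1], [0, 0, 0], 0]
    - [[0, -0.081, 0.14], [0, 0, 0], 0]
    - [[0, -0.081, 0.14], [0, 0, 0], 0]

```text
time: 2.15
tool_pos: [0.5208, -0.0344, 0.082]
tool_rot: [3.139, -0.011, 3.14]
contact_force: [0.1, 0.3, 0.1]
opening: 0.0007
grip_force: 0.0
```

Run:
```python
from h import *
m=robot.camera_model("wrist"); im=robot.read_camera("wrist")
cv2.imwrite("pics/w2.png",cv2.resize(im[:,:,::-1],(768,576)))
s=robot.observe();print(s["tool_pos"],s["tool_rot"],s["opening"],s["contact_force"])
X=np.array(m["R"])@[.5276,-.04,.018]+m["t"];print((X[0]/X[2]*m["fx"]+m["cx"])*1.5,(X[1]/X[2]*m["fy"]+m["cy"])*1.5)
import pickle;pickle.dump(m,open("w2.pkl","wb"))
```

```text
[ 0.52286151 -0.03441647  0.08494473] [ 3.14012476 -0.00591882  3.14132308] 0.00037286586120910815 [-0.75919711  0.07189296  0.32672517]
363.6101729867888 321.1049440352539
```

View pics/w2.png

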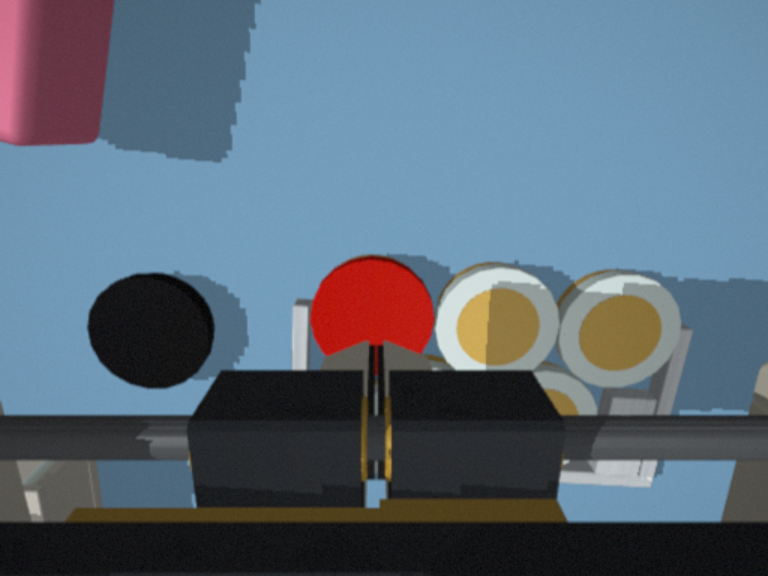

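The wrist view shows the red lid at about (372,315), directly under the closed fingertips at about (376,345). The black dish is well clear at (152,330).

Call:
arm_command:
  moves:
    - [[-0.001, -0.001, 0.02], [0, 0, 0], 0]
    - [[-0.001, -0.002, 0.04], [0, 0, 0], 0]
    - [[-0.001, -0.002, 0.052], [0, 0, 0], 0]
    - [[-0.001, -0.002, 0.058], [0, 0, 0], 0]
    - [[-0.001, -0.002, 0.058], [0, 0, 0], 0]

```text
time: 2.7
tool_pos: [0.5261, -0.0365, 0.0292]
tool_rot: [3.142, 0.0, -3.141]
contact_force: [-0.5, 0.1, -0.4]
opening: 0.0005
grip_force: 0.0
```

Call:
arm_command:
  moves:
    - [[0, 0, 0.001], [0, 0, 0], 0]
    - [[0, 0, 0.002], [0, 0, 0], 0]
    - [[0, 0, 0.003], [0, 0, 0], 0]
    - [[0, 0, 0.003], [0, 0, 0], 0]
    - [[0, 0, 0.003], [0, 0, 0], 0]

```text
time: 3.2
tool_pos: [0.5258, -0.0368, 0.0259]
tool_rot: [3.142, 0.0, -3.141]
contact_force: [-0.1, -0.5, 0.2]
opening: 0.0004
grip_force: 0.0
```

Call:
arm_command:
  moves:
    - [[0, 0, 0.001], [0, 0, 0], 0]
    - [[0, 0, 0.002], [0, 0, 0], 0]
    - [[0, 0, 0.003], [0, 0, 0], 0]
    - [[0, 0, 0.003], [0, 0, 0], 0]
    - [[0, 0, 0.003], [0, 0, 0], 0]

```text
time: 3.7
tool_pos: [0.5257, -0.0367, 0.0227]
tool_rot: [3.141, -0.0, -3.141]
contact_force: [-0.4, 1.2, -0.5]
opening: 0.0003
grip_force: 0.0
```

Call:
arm_command:
  moves:
    - [[0, 0, 0.0005], [0, 0, 0], 0]
    - [[0, 0, 0.001], [0, 0, 0], 0]
    - [[0, 0, 0.0015], [0, 0, 0], 0]
    - [[0, 0, 0.0015], [0, 0, 0], 0]
    - [[0, 0, 0.0015], [0, 0, 0], 0]

```text
time: 4.2
tool_pos: [0.5257, -0.0368, 0.0212]
tool_rot: [3.142, -0.0, -3.141]
contact_force: [0.7, -0.2, 0.1]
opening: 0.0002
grip_force: 0.0
```

Call:
arm_command:
  moves:
    - [[0, 0, 0.0005], [0, 0, 0], 0]
    - [[0, 0, 0.001], [0, 0, 0], 0]
    - [[0, 0, 0.001], [0, 0, 0], 0]
    - [[0, 0, 0.001], [0, 0, 0], 0]
    - [[0, 0, 0.001], [0, 0, 0], 0]

```text
time: 4.7
tool_pos: [0.5257, -0.0367, 0.0202]
tool_rot: [3.142, 0.0, -3.141]
contact_force: [-0.1, 0.2, -0.3]
opening: 0.0006
grip_force: 0.0
```

Call:
arm_command:
  moves:
    - [[0, 0, 0.0004], [0, 0, 0], 0]
    - [[0, 0, 0.0008], [0, 0, 0], 0]
    - [[0, 0, 0.0008], [0, 0, 0], 0]
    - [[0, 0, 0.0008], [0, 0, 0], 0]
    - [[0, 0, 0.0008], [0, 0, 0], 0]

```text
time: 5.2
tool_pos: [0.5257, -0.0368, 0.0194]
tool_rot: [3.142, 0.0, -3.141]
contact_force: [1.0, -0.4, 0.5]
opening: 0.0003
grip_force: 0.0
```

Call:
arm_command:
  moves:
    - [[0, 0, 0.0004], [0, 0, 0], 0]
    - [[0, 0, 0.0008], [0, 0, 0], 0]
    - [[0, 0, 0.0008], [0, 0, 0], 0]
    - [[0, 0, 0.0008], [0, 0, 0], 0]
    - [[0, 0, 0.0008], [0, 0, 0], 0]

```text
time: 5.7
tool_pos: [0.5258, -0.0368, 0.0193]
tool_rot: [-3.142, 0.0, -3.141]
contact_force: [-2.7, -0.2, 7.9]
opening: 0.0005
grip_force: 3.7
```

Call:
arm_command:
  moves:
    - [[0.001, 0, 0.0001], [0, 0, 0], 0]
    - [[0.002, 0.0001, 0.0001], [0, 0, 0], 0]
    - [[0.004, 0.0002, 0.0001], [0, 0, 0], 0]
    - [[0.006, 0.0004, 0.0001], [0, 0, 0], 0]
    - [[0.008, 0.0005, 0.0001], [0, 0, 0], 0]

```text
time: 6.2
tool_pos: [0.5192, -0.0366, 0.0193]
tool_rot: [-3.141, 0.004, -3.141]
contact_force: [3.8, -0.5, 5.3]
opening: 0.0006
grip_force: 2.9
```

```bash
cat >> h.py <<'E'
def red():
    s=robot.observe(); m=robot.camera_model("top"); im=robot.read_camera("top")
    h=cv2.cvtColor(im,cv2.COLOR_RGB2HSV).astype(int)
    k=((h[:,:,0]<8)|(h[:,:,0]>172))&(h[:,:,1]>170)&(h[:,:,2]>70)
    n,l,st,c=cv2.connectedComponentsWithStats(k.astype(np.uint8))
    for i in range(1,n):
        if st[i,4]>20: print("red",st[i,4],back(m,c[i],.019).round(4))
    print("tcp",s["tool_pos"].round(4),"F",s["contact_force"].round(1),"t",round(s["time"],2))
    return im
E
python3 -c "
from h import *
red()"
```

```text
red 27 [0.6406 0.5157 0.019 ]
tcp [ 0.5192 -0.0366  0.0193] F [ 3.8 -0.5  5.3] t 6.2
```

Call:
arm_command:
  moves:
    - [[0.001, 0.0001, 0.0004], [0, 0, 0], 0]
    - [[0.003, 0.0002, 0.0004], [0, 0, 0], 0]
    - [[0.005, 0.0003, 0.0004], [0, 0, 0], 0]
    - [[0.007, 0.0004, 0.0004], [0, 0, 0], 0]
    - [[0.009, 0.0006, 0.0004], [0, 0, 0], 0]

```text
time: 6.75
tool_pos: [0.5109, -0.0362, 0.0193]
tool_rot: [-3.14, 0.005, -3.141]
contact_force: [4.9, -0.1, 8.5]
opening: 0.0005
grip_force: 3.8
```

Run:
```python
from h import *
s=robot.observe();print(s["tool_pos"].round(4),s["contact_force"].round(1))
m=robot.camera_model("wrist"); im=robot.read_camera("wrist")
cv2.imwrite("pics/w3.png",cv2.resize(im[:,:,::-1],(768,576)))
```

```text
[ 0.5109 -0.0362  0.0193] [ 4.9 -0.1  8.5]
```

View pics/w3.png

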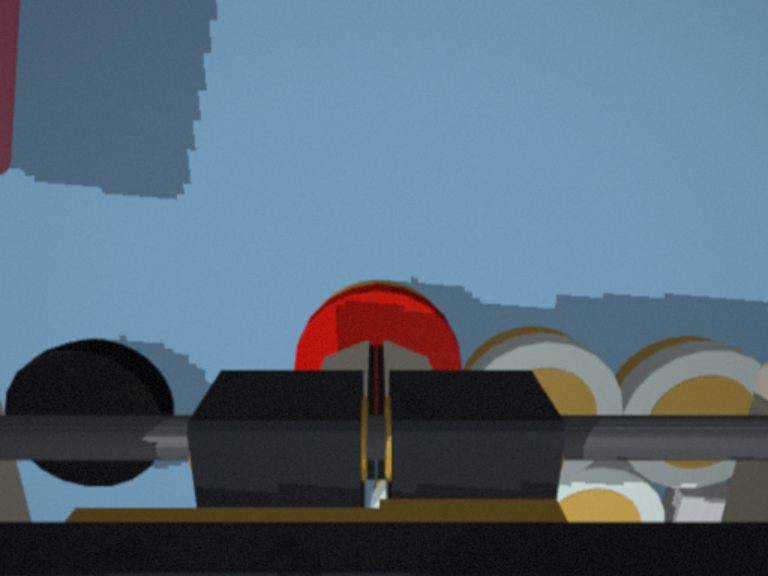

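The red dish is moving with the fingers. Its front edge is at (378,282), ahead of the white row at about (530,328), and it is still centred under the tips. I'll keep pulling straight out.

Call:
arm_command:
  moves:
    - [[0.003, 0.0002, 0], [0, 0, 0], 0]
    - [[0.006, 0.0004, 0], [0, 0, 0], 0]
    - [[0.009, 0.0006, 0], [0, 0, 0], 0]
    - [[0.012, 0.0007, 0], [0, 0, 0], 0]
    - [[0.015, 0.0009, 0], [0, 0, 0], 0]

```text
time: 7.3
tool_pos: [0.496, -0.0354, 0.0193]
tool_rot: [-3.14, 0.006, -3.142]
contact_force: [4.1, 0.6, 7.9]
opening: 0.0007
grip_force: 3.9
```

Call:
arm_command:
  moves:
    - [[0.003, 0.0002, 0], [0, 0, 0], 0]
    - [[0.006, 0.0004, 0], [0, 0, 0], 0]
    - [[0.009, 0.0006, 0], [0, 0, 0], 0]
    - [[0.012, 0.0007, 0], [0, 0, 0], 0]
    - [[0.015, 0.0009, 0], [0, 0, 0], 0]

```text
time: 7.8
tool_pos: [0.4811, -0.0345, 0.0193]
tool_rot: [-3.14, 0.006, -3.141]
contact_force: [4.9, -0.6, 7.7]
opening: 0.0004
grip_force: 4.0
```

Call:
arm_command:
  moves:
    - [[0.004, 0.0002, 0.0001], [0, 0, 0], 0]
    - [[0.008, 0.0005, 0.0001], [0, 0, 0], 0]
    - [[0.012, 0.0007, 0.0001], [0, 0, 0], 0]
    - [[0.016, 0.001, 0.0001], [0, 0, 0], 0]
    - [[0.02, 0.0012, 0.0001], [0, 0, 0], 0]

```text
time: 8.3
tool_pos: [0.4613, -0.0333, 0.0193]
tool_rot: [-3.14, 0.006, -3.141]
contact_force: [4.7, 0.6, 8.8]
opening: 0.0004
grip_force: 4.5
```

Call:
arm_command:
  moves:
    - [[0.004, 0.0002, 0], [0, 0, 0], 0]
    - [[0.008, 0.0005, 0], [0, 0, 0], 0]
    - [[0.012, 0.0007, 0], [0, 0, 0], 0]
    - [[0.015, 0.001, 0], [0, 0, 0], 0]
    - [[0.017, 0.001, 0], [0, 0, 0], 0]

```text
time: 8.8
tool_pos: [0.4444, -0.0324, 0.0193]
tool_rot: [-3.14, 0.007, 3.142]
contact_force: [5.6, -0.3, 9.1]
opening: 0.0005
grip_force: 4.6
```

```bash
cat >> h.py <<'E'
def wred():
    s=robot.observe(); m=robot.camera_model("wrist"); im=robot.read_camera("wrist")
    h=cv2.cvtColor(im,cv2.COLOR_RGB2HSV).astype(int)
    k=((h[:,:,0]<8)|(h[:,:,0]>172))&(h[:,:,1]>170)&(h[:,:,2]>50)
    k[:,:150]=0;k[:,360:]=0;k[248:]=0
    r,c=np.nonzero(k);print("blob top",r.min(),"cols",c.min(),c.max(),"at top",c[r==r.min()].mean())
    print("tcp",s["tool_pos"].round(4),"F",s["contact_force"].round(1),"t",round(s["time"],2));return im
E
python3 - <<'E'
from h import *
robot.read_camera
wred()
b=cv2.cvtColor(cv2.imread("pics/w3.png"),cv2.COLOR_BGR2HSV).astype(int)[1::3,1::3]
E
```

```text
blob top 190 cols 197 306 at top 251.0
tcp [ 0.4444 -0.0324  0.0193] F [ 5.6 -0.3  9.1] t 8.8
```

No slip. Now sideways, in front of the row.

Call:
arm_command:
  moves:
    - [[0, 0.001, 0], [0, 0, 0], 0]
    - [[0, 0.003, 0], [0, 0, 0], 0]
    - [[0, 0.006, 0], [0, 0, 0], 0]
    - [[0, 0.009, 0], [0, 0, 0], 0]
    - [[0, 0.012, 0], [0, 0, 0], 0]

```text
time: 9.35
tool_pos: [0.4434, -0.021, 0.0193]
tool_rot: [-3.139, 0.004, -3.141]
contact_force: [-0.3, -7.1, 13.1]
opening: 0.0003
grip_force: 6.7
```

Call:
arm_command:
  moves:
    - [[0, 0.004, 0], [0, 0, 0], 0]
    - [[0, 0.008, 0], [0, 0, 0], 0]
    - [[0, 0.012, 0], [0, 0, 0], 0]
    - [[0, 0.016, 0], [0, 0, 0], 0]
    - [[0, 0.02, 0], [0, 0, 0], 0]

```text
time: 9.85
tool_pos: [0.4433, -0.0009, 0.0193]
tool_rot: [-3.14, 0.004, -3.141]
contact_force: [-0.4, -7.1, 13.9]
opening: 0.0006
grip_force: 6.9
```

Call:
arm_command:
  moves:
    - [[0, 0.004, -0.0003], [0, 0, 0], 0]
    - [[0, 0.008, -0.0004], [0, 0, 0], 0]
    - [[0, 0.012, -0.0004], [0, 0, 0], 0]
    - [[0, 0.016, -0.0004], [0, 0, 0], 0]
    - [[0, 0.02, -0.0004], [0, 0, 0], 0]

```text
time: 10.35
tool_pos: [0.4427, 0.0195, 0.0193]
tool_rot: [-3.14, 0.003, -3.141]
contact_force: [-0.1, -5.7, 11.0]
opening: 0.0005
grip_force: 5.4
```

Call:
arm_command:
  moves:
    - [[0, 0.004, 0], [0, 0, 0], 0]
    - [[0, 0.008, 0], [0, 0, 0], 0]
    - [[0, 0.012, 0], [0, 0, 0], 0]
    - [[0, 0.016, 0], [0, 0, 0], 0]
    - [[0, 0.02, 0], [0, 0, 0], 0]

```text
time: 10.85
tool_pos: [0.4426, 0.0395, 0.0193]
tool_rot: [-3.14, 0.002, -3.141]
contact_force: [-0.5, -5.7, 11.3]
opening: 0.0006
grip_force: 5.5
```

Call:
arm_command:
  moves:
    - [[0, 0.004, -0.0001], [0, 0, 0], 0]
    - [[0, 0.008, -0.0002], [0, 0, 0], 0]
    - [[0, 0.012, -0.0002], [0, 0, 0], 0]
    - [[0, 0.016, -0.0002], [0, 0, 0], 0]
    - [[0, 0.02, -0.0002], [0, 0, 0], 0]

```text
time: 11.35
tool_pos: [0.4423, 0.0597, 0.0193]
tool_rot: [-3.141, 0.002, -3.141]
contact_force: [0.0, -5.6, 9.6]
opening: 0.0002
grip_force: 4.8
```

Call:
arm_command:
  moves:
    - [[0, 0.004, 0], [0, 0, 0], 0]
    - [[0, 0.008, 0], [0, 0, 0], 0]
    - [[0, 0.012, 0], [0, 0, 0], 0]
    - [[0, 0.016, 0], [0, 0, 0], 0]
    - [[0, 0.02, 0], [0, 0, 0], 0]

```text
time: 11.85
tool_pos: [0.4423, 0.0797, 0.0193]
tool_rot: [-3.141, 0.001, -3.141]
contact_force: [0.0, -5.2, 9.8]
opening: 0.0002
grip_force: 4.9
```

Call:
arm_command:
  moves:
    - [[0, 0.004, 0], [0, 0, 0], 0]
    - [[0, 0.008, 0], [0, 0, 0], 0]
    - [[0, 0.012, 0], [0, 0, 0], 0]
    - [[0, 0.016, 0], [0, 0, 0], 0]
    - [[0, 0.02, 0], [0, 0, 0], 0]

```text
time: 12.35
tool_pos: [0.4422, 0.0997, 0.0193]
tool_rot: [-3.141, 0.001, -3.141]
contact_force: [0.6, -5.4, 9.6]
opening: 0.0004
grip_force: 5.0
```

```bash
python3 -c "
from h import *
wred()"
```

```text
blob top 189 cols 196 306 at top 251.0
tcp [0.4422 0.0997 0.0193] F [ 0.6 -5.4  9.6] t 12.35
```

Call:
arm_command:
  moves:
    - [[-0.001, 0.004, 0], [0, 0, 0], 0]
    - [[-0.002, 0.008, 0], [0, 0, 0], 0]
    - [[-0.003, 0.012, 0], [0, 0, 0], 0]
    - [[-0.004, 0.016, 0], [0, 0, 0], 0]
    - [[-0.005, 0.02, 0], [0, 0, 0], 0]

```text
time: 12.9
tool_pos: [0.4467, 0.1195, 0.0193]
tool_rot: [-3.14, 0.0, -3.141]
contact_force: [-1.6, -5.9, 12.2]
opening: 0.0001
grip_force: 5.9
```

Call:
arm_command:
  moves:
    - [[-0.001, 0.004, 0], [0, 0, 0], 0]
    - [[-0.002, 0.008, 0], [0, 0, 0], 0]
    - [[-0.003, 0.012, 0], [0, 0, 0], 0]
    - [[-0.004, 0.016, 0], [0, 0, 0], 0]
    - [[-0.005, 0.02, 0], [0, 0, 0], 0]

```text
time: 13.4
tool_pos: [0.4516, 0.1395, 0.0193]
tool_rot: [-3.14, -0.0, -3.141]
contact_force: [-1.0, -7.5, 11.9]
opening: 0.0003
grip_force: 5.9
```

Call:
arm_command:
  moves:
    - [[-0.001, 0.004, 0], [0, 0, 0], 0]
    - [[-0.002, 0.008, 0], [0, 0, 0], 0]
    - [[-0.003, 0.012, 0], [0, 0, 0], 0]
    - [[-0.004, 0.016, 0], [0, 0, 0], 0]
    - [[-0.005, 0.02, 0], [0, 0, 0], 0]

```text
time: 13.9
tool_pos: [0.4565, 0.1595, 0.0193]
tool_rot: [-3.14, -0.0, -3.141]
contact_force: [-1.3, -5.5, 11.8]
opening: 0.0004
grip_force: 5.9
```

Call:
arm_command:
  moves:
    - [[-0.001, 0.004, -0.0002], [0, 0, 0], 0]
    - [[-0.002, 0.008, -0.0003], [0, 0, 0], 0]
    - [[-0.003, 0.012, -0.0003], [0, 0, 0], 0]
    - [[-0.004, 0.016, -0.0003], [0, 0, 0], 0]
    - [[-0.005, 0.02, -0.0003], [0, 0, 0], 0]

```text
time: 14.4
tool_pos: [0.4613, 0.1796, 0.0193]
tool_rot: [-3.14, -0.001, -3.141]
contact_force: [-1.4, -4.8, 9.0]
opening: 0.0005
grip_force: 4.5
```

Call:
arm_command:
  moves:
    - [[-0.001, 0.004, 0], [0, 0, 0], 0]
    - [[-0.002, 0.008, 0], [0, 0, 0], 0]
    - [[-0.003, 0.012, 0], [0, 0, 0], 0]
    - [[-0.004, 0.016, 0], [0, 0, 0], 0]
    - [[-0.005, 0.02, 0], [0, 0, 0], 0]

```text
time: 14.9
tool_pos: [0.4663, 0.1996, 0.0193]
tool_rot: [-3.14, -0.001, -3.141]
contact_force: [-1.4, -5.7, 9.1]
opening: 0.0005
grip_force: 4.5
```

Call:
arm_command:
  moves:
    - [[-0.001, 0.004, 0], [0, 0, 0], 0]
    - [[-0.002, 0.008, 0], [0, 0, 0], 0]
    - [[-0.003, 0.012, 0], [0, 0, 0], 0]
    - [[-0.004, 0.016, 0], [0, 0, 0], 0]
    - [[-0.005, 0.02, 0], [0, 0, 0], 0]

```text
time: 15.4
tool_pos: [0.4713, 0.2195, 0.0193]
tool_rot: [-3.14, -0.001, -3.141]
contact_force: [-2.1, -3.9, 8.1]
opening: 0.0004
grip_force: 4.4
```

```bash
python3 -c "
from h import *
wred()"
```

```text
blob top 189 cols 196 306 at top 251.25
tcp [0.4713 0.2195 0.0193] F [-2.1 -3.9  8.1] t 15.4
```

Call:
arm_command:
  moves:
    - [[-0.002, 0.004, 0], [0, 0, 0], 0]
    - [[-0.004, 0.008, 0], [0, 0, 0], 0]
    - [[-0.006, 0.012, 0], [0, 0, 0], 0]
    - [[-0.008, 0.016, 0], [0, 0, 0], 0]
    - [[-0.01, 0.02, 0], [0, 0, 0], 0]

```text
time: 15.95
tool_pos: [0.4809, 0.2394, 0.0193]
tool_rot: [-3.14, -0.002, -3.141]
contact_force: [-3.1, -4.7, 9.2]
opening: 0.0003
grip_force: 4.9
```

Call:
arm_command:
  moves:
    - [[-0.002, 0.004, 0], [0, 0, 0], 0]
    - [[-0.004, 0.008, 0], [0, 0, 0], 0]
    - [[-0.006, 0.012, 0], [0, 0, 0], 0]
    - [[-0.008, 0.016, 0], [0, 0, 0], 0]
    - [[-0.01, 0.02, 0], [0, 0, 0], 0]

```text
time: 16.45
tool_pos: [0.491, 0.2594, 0.0193]
tool_rot: [-3.14, -0.002, -3.141]
contact_force: [-3.4, -4.6, 10.2]
opening: 0.0005
grip_force: 4.8
```

Call:
arm_command:
  moves:
    - [[-0.002, 0.003, 0], [0, 0, 0], 0]
    - [[-0.005, 0.006, 0], [0, 0, 0], 0]
    - [[-0.008, 0.009, 0], [0, 0, 0], 0]
    - [[-0.011, 0.011, 0], [0, 0, 0], 0]
    - [[-0.014, 0.013, 0], [0, 0, 0], 0]

```text
time: 16.95
tool_pos: [0.5042, 0.2725, 0.0193]
tool_rot: [-3.14, -0.003, -3.141]
contact_force: [-4.5, -4.2, 11.7]
opening: 0.0007
grip_force: 5.6
```

Run:
```python
from h import *
im=wred()
cv2.imwrite("pics/w4.png",cv2.resize(im[:,:,::-1],(768,576)))
t=robot.read_camera("top")
cv2.imwrite("pics/t4.png",cv2.resize(t[80:240,100:310,::-1],None,fx=3.6,fy=3.6,interpolation=cv2.INTER_CUBIC))
```

```text
blob top 189 cols 196 306 at top 250.5
tcp [0.5042 0.2725 0.0193] F [-4.5 -4.2 11.7] t 16.95
```

View pics/t4.png

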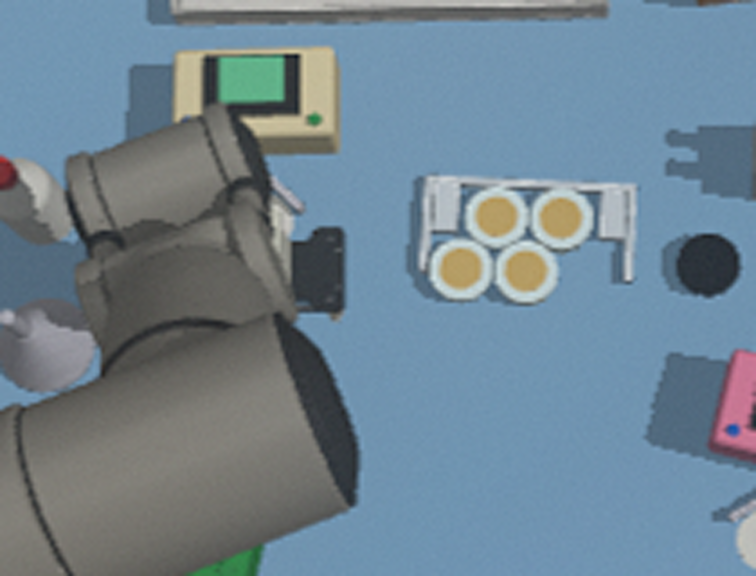

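The four white dishes are still in place, at (462,268), (526,272), (497,217) and (562,217) in this crop. The arm hides the red dish. I'll check arm clearance to the wash bottle and funnel from the side camera.

Run:
```python
from h import *
t=robot.read_camera("side")
cv2.imwrite("pics/s4.png",cv2.resize(t[:,:,::-1],(768,576),interpolation=cv2.INTER_CUBIC))
```

```text
(no output)
```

View pics/s4.png

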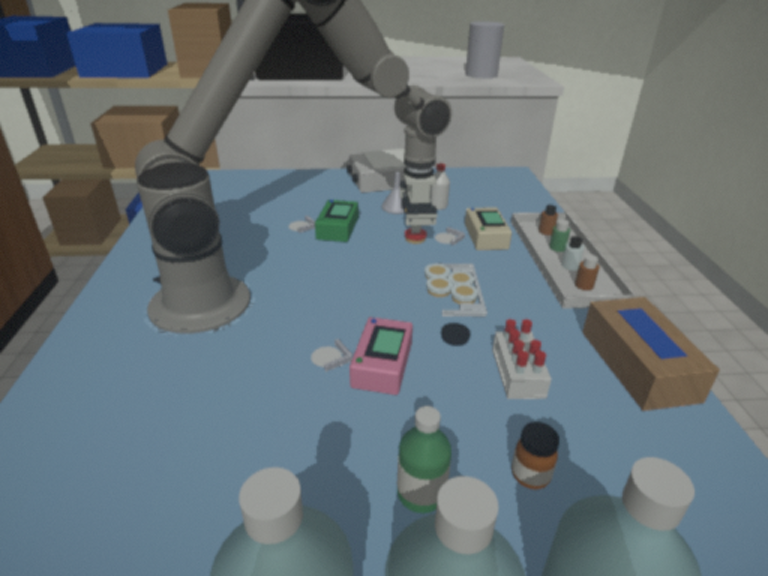

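The side view shows the arm well above the bench at about (410,110), clear of the funnel at (397,195) and the wash bottle at (440,190). The red dish is flat under the tips at (415,236), heading for the cream reader's V at (450,237).

Call:
arm_command:
  moves:
    - [[-0.002, 0, -0.0002], [0, 0, 0], 0]
    - [[-0.005, 0, -0.0003], [0, 0, 0], 0]
    - [[-0.008, 0, -0.0003], [0, 0, 0], 0]
    - [[-0.012, 0, -0.0003], [0, 0, 0], 0]
    - [[-0.016, 0, -0.0003], [0, 0, 0], 0]

```text
time: 17.6
tool_pos: [0.5203, 0.2731, 0.0193]
tool_rot: [-3.141, -0.003, -3.141]
contact_force: [-4.2, 0.4, 8.2]
opening: 0.0004
grip_force: 3.9
```

Call:
arm_command:
  moves:
    - [[-0.003, 0, 0], [0, 0, 0], 0]
    - [[-0.007, 0, 0], [0, 0, 0], 0]
    - [[-0.011, 0, 0], [0, 0, 0], 0]
    - [[-0.015, 0, 0], [0, 0, 0], 0]
    - [[-0.019, 0, 0], [0, 0, 0], 0]

```text
time: 18.1
tool_pos: [0.5393, 0.2731, 0.0193]
tool_rot: [-3.141, -0.003, -3.141]
contact_force: [-3.4, 0.3, 8.6]
opening: 0.0002
grip_force: 3.8
```

Call:
arm_command:
  moves:
    - [[-0.004, 0, 0], [0, 0, 0], 0]
    - [[-0.008, 0, 0], [0, 0, 0], 0]
    - [[-0.012, 0, 0], [0, 0, 0], 0]
    - [[-0.016, 0, 0], [0, 0, 0], 0]
    - [[-0.02, 0, 0], [0, 0, 0], 0]

```text
time: 18.6
tool_pos: [0.5594, 0.2732, 0.0193]
tool_rot: [-3.141, -0.003, -3.141]
contact_force: [-3.1, -0.1, 7.6]
opening: 0.0005
grip_force: 3.7
```

Call:
arm_command:
  moves:
    - [[-0.003, 0, 0], [0, 0, 0], 0]
    - [[-0.006, 0, 0], [0, 0, 0], 0]
    - [[-0.009, 0, 0], [0, 0, 0], 0]
    - [[-0.012, 0, 0], [0, 0, 0], 0]
    - [[-0.015, 0, 0], [0, 0, 0], 0]

```text
time: 19.1
tool_pos: [0.5744, 0.2732, 0.0194]
tool_rot: [-3.141, -0.003, -3.141]
contact_force: [-3.5, -0.2, 7.4]
opening: 0.0004
grip_force: 3.7
```

Run:
```python
from h import *
im=wred()
```

```text
blob top 189 cols 197 306 at top 251.5
tcp [0.5744 0.2732 0.0194] F [-3.5 -0.2  7.4] t 19.1
```

Call:
arm_command:
  moves:
    - [[-0.002, 0, 0.0001], [0, 0, 0], 0]
    - [[-0.004, 0, 0.0001], [0, 0, 0], 0]
    - [[-0.006, 0, 0.0001], [0, 0, 0], 0]
    - [[-0.008, 0, 0.0001], [0, 0, 0], 0]
    - [[-0.009, 0, 0.0001], [0, 0, 0], 0]

```text
time: 19.65
tool_pos: [0.5834, 0.2732, 0.0194]
tool_rot: [-3.141, -0.003, -3.141]
contact_force: [-4.0, -0.1, 8.3]
opening: 0.0003
grip_force: 4.1
```

Call:
arm_command:
  moves:
    - [[-0.001, 0, 0], [0, 0, 0], 0]
    - [[-0.002, 0, 0], [0, 0, 0], 0]
    - [[-0.003, 0, 0], [0, 0, 0], 0]
    - [[-0.004, 0, 0], [0, 0, 0], 0]
    - [[-0.005, 0, 0], [0, 0, 0], 0]

```text
time: 20.15
tool_pos: [0.5872, 0.2732, 0.0193]
tool_rot: [-3.141, -0.005, -3.141]
contact_force: [-9.6, -0.4, 11.9]
opening: 0.0005
grip_force: 5.7
```

Run:
```python
from h import *
im=wred()
```

```text
blob top 189 cols 196 306 at top 251.5
tcp [0.5872 0.2732 0.0193] F [-9.6 -0.4 11.9] t 20.15
```

Call:
arm_command:
  moves:
    - [[-0.001, 0, -0.0002], [0, 0, 0], 0]
    - [[-0.002, 0, -0.0002], [0, 0, 0], 0]
    - [[-0.003, 0, -0.0003], [0, 0, 0], 0]
    - [[-0.004, 0, -0.0003], [0, 0, 0], 0]
    - [[-0.004, 0, -0.0003], [0, 0, 0], 0]

```text
time: 20.7
tool_pos: [0.5918, 0.2731, 0.0194]
tool_rot: [-3.141, -0.004, -3.141]
contact_force: [-4.8, -0.3, 8.1]
opening: 0.0005
grip_force: 3.6
```

Run:
```python
from h import *
im=wred()
cv2.imwrite("pics/w5.png",cv2.resize(im[:,:,::-1],(768,576)))
```

```text
blob top 181 cols 196 306 at top 250.0
tcp [0.5918 0.2731 0.0194] F [-4.8 -0.3  8.1] t 20.7
```

The tool slipped over the lid while the dish stayed put, so the dish is stopped in the V. Now I lift straight off and check.

Call:
arm_command:
  moves:
    - [[0.0005, 0, -0.001], [0, 0, 0], 0]
    - [[0.0005, 0, -0.004], [0, 0, 0], 0]
    - [[0.0005, 0, -0.02], [0, 0, 0], 0]
    - [[0.0005, 0, -0.05], [0, 0, 0], 0]
    - [[0.0005, 0, -0.09], [0, 0, 0], 0]

```text
time: 21.25
tool_pos: [0.5918, 0.2727, 0.1081]
tool_rot: [-3.14, -0.005, -3.142]
contact_force: [0.1, 0.2, -0.3]
opening: 0.0001
grip_force: 0.0
```

Call:
arm_command:
  moves:
    - [[0.01, -0.02, -0.03], [0, 0, 0], 0]
    - [[0.02, -0.05, -0.06], [0, 0, 0], 0]
    - [[0.04, -0.08, -0.1], [0, 0, 0], 0]
    - [[0.06, -0.12, -0.1], [0, 0, 0], 0]
    - [[0.08, -0.16, -0.1], [0, 0, 0], 0]

```text
time: 21.75
tool_pos: [0.5128, 0.1121, 0.2108]
tool_rot: [-3.142, 0.003, -3.141]
contact_force: [0.1, -1.0, 0.1]
opening: 0.0005
grip_force: 0.0
```

Call:
arm_command:
  moves:
    - [[0.02, -0.03, 0], [0, 0, 0], 0]
    - [[0.04, -0.06, 0], [0, 0, 0], 0]
    - [[0.06, -0.09, 0], [0, 0, 0], 0]
    - [[0.07, -0.12, 0], [0, 0, 0], 0]
    - [[0.07, -0.12, 0], [0, 0, 0], 0]

```text
time: 22.25
tool_pos: [0.442, -0.0093, 0.2095]
tool_rot: [-3.141, -0.0, 3.138]
contact_force: [-0.2, 1.1, -0.4]
opening: 0.0005
grip_force: 0.0
```

Run:
```python
from h import *
t=red()
cv2.imwrite("pics/t6.png",cv2.resize(t[85:185,110:270,::-1],None,fx=5,fy=5,interpolation=cv2.INTER_CUBIC))
```

```text
red 30 [0.6408 0.516  0.019 ]
red 141 [0.588  0.2698 0.019 ]
tcp [ 0.442  -0.0093  0.2095] F [-0.2  1.1 -0.4] t 22.25
```

View pics/t6.png

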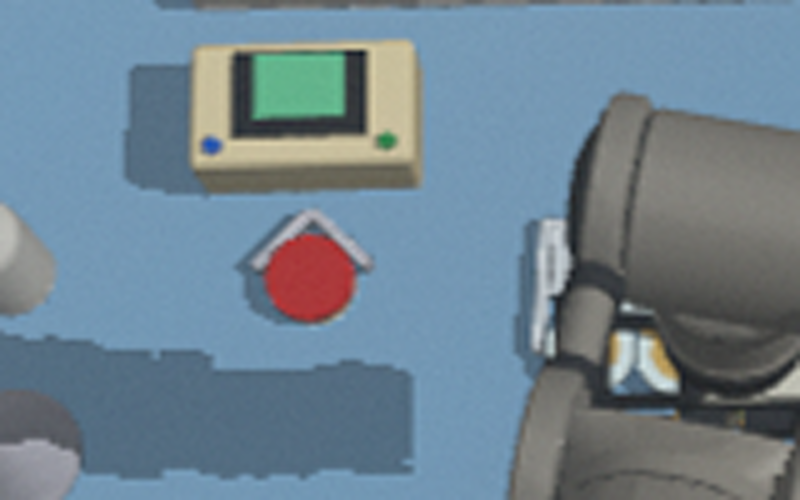

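The red dish sits in the V at crop (311,279), which is (0.588, 0.270) in the world, matching home within 2 mm. One close wrist look to confirm contact with both arms.

Call:
arm_command:
  moves:
    - [[0, 0.045, 0], [0, 0, 0], 0]
    - [[-0.01, 0.09, 0], [0, 0, 0], 0]
    - [[-0.02, 0.135, 0], [0, 0, 0], 0]
    - [[-0.03, 0.18, 0], [0, 0, 0], 0]
    - [[-0.04, 0.225, 0], [0, 0, 0], 0]

```text
time: 22.8
tool_pos: [0.4831, 0.2213, 0.2093]
tool_rot: [3.141, 0.0, -3.14]
contact_force: [2.1, -0.8, -0.4]
opening: 0.0005
grip_force: 0.0
```

Call:
arm_command:
  moves:
    - [[-0.02, 0.04, 0.02], [0, 0, 0], 0]
    - [[-0.03, 0.055, 0.05], [0, 0, 0], 0]
    - [[-0.03, 0.055, 0.06], [0, 0, 0], 0]
    - [[-0.03, 0.055, 0.06], [0, 0, 0], 0]
    - [[-0.03, 0.055, 0.06], [0, 0, 0], 0]

```text
time: 23.3
tool_pos: [0.5131, 0.273, 0.1501]
tool_rot: [-3.142, 0.0, 3.141]
contact_force: [0.3, 0.6, -0.4]
opening: 0.0003
grip_force: 0.0
```

Run:
```python
from h import *
s=robot.observe();print(s["tool_pos"])
m=robot.camera_model("wrist"); im=robot.read_camera("wrist")
X=np.array(m["R"])@[.588,.272,.014]+m["t"];u,v=int(X[0]/X[2]*m["fx"]+m["cx"]),int(X[1]/X[2]*m["fy"]+m["cy"]);print(u,v)
v=min(max(v,60),320)
cv2.imwrite("pics/w6.png",cv2.resize(im[v-60:v+60,u-80:u+80,::-1],None,fx=5,fy=5,interpolation=cv2.INTER_CUBIC))
```

```text
[0.51306494 0.2729554  0.15014322]
249 250
```

View pics/w6.png

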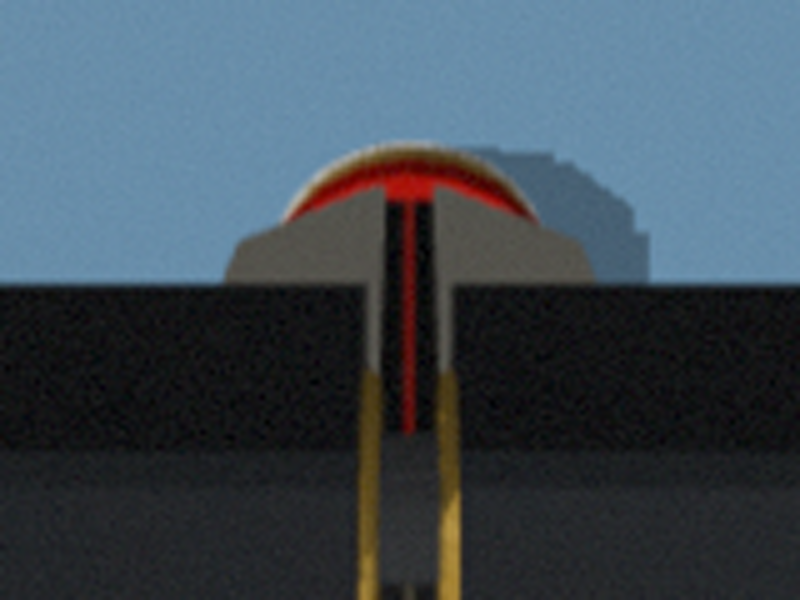

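The fingers hide the V here, but a thin, even rim of the white disc shows at the dish's front, centred near (410,150). One last look from higher up and further forward.

Call:
arm_command:
  moves:
    - [[-0.01, 0, -0.03], [0, 0, 0], 0]
    - [[-0.03, 0, -0.06], [0, 0, 0], 0]
    - [[-0.05, 0, -0.08], [0, 0, 0], 0]
    - [[-0.06, 0, -0.08], [0, 0, 0], 0]
    - [[-0.06, 0, -0.08], [0, 0, 0], 0]

```text
time: 23.85
tool_pos: [0.5746, 0.2723, 0.2316]
tool_rot: [3.14, 0.004, 3.14]
contact_force: [0.2, -0.1, -0.1]
opening: 0.0004
grip_force: 0.0
```

Run:
```python
from h import *
s=robot.observe();print(s["tool_pos"])
m=robot.camera_model("wrist"); im=robot.read_camera("wrist")
X=np.array(m["R"])@[.588,.272,.014]+m["t"];u,v=int(X[0]/X[2]*m["fx"]+m["cx"]),int(X[1]/X[2]*m["fy"]+m["cy"]);print(u,v)
v=min(max(v,50),320)
cv2.imwrite("pics/w7.png",cv2.resize(im[v-45:v+55,u-65:u+65,::-1],None,fx=6,fy=6,interpolation=cv2.INTER_CUBIC))
```

```text
[0.57464032 0.2723362  0.23162134]
249 169
```

View pics/w7.png

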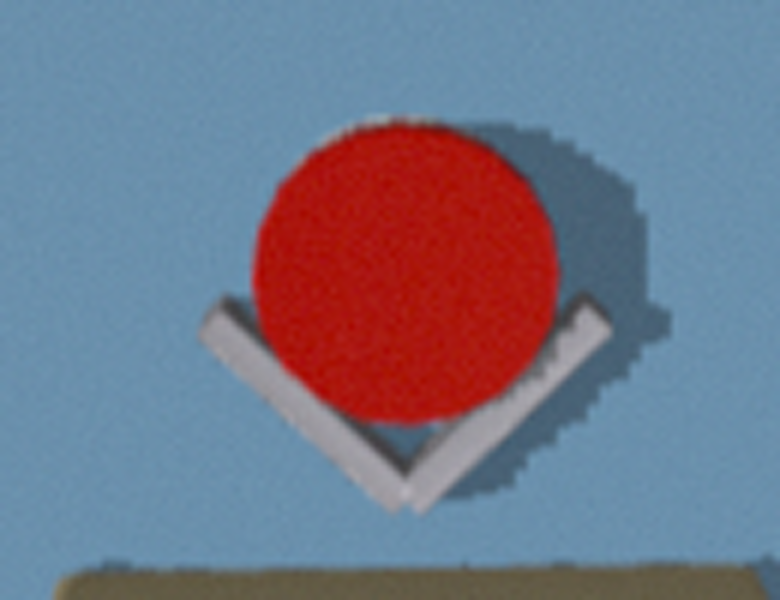

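The dish lies snug and symmetric against both arms: its centre at (405,273) is about 145 px from the left inner edge and 143 px from the right. The robot touches nothing, so I'm handing in.

```bash
python3 -c "
from cell import robot
print(robot.hand_in())"
```

```text
the job is handed in; nothing more can be done
None
```

I slid the red dish straight out and along the bench into the cream reader's V stop, where the last picture shows it against both arms, then let go and handed in at about 24 s. The pressing force stayed under 14 N in every reading, and the four white dishes looked unmoved when last in clear view.

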